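# Open the polishing hood to its marked height

## Task

Get the lens-polishing hood ready for work: with the fingertips, push its sliding window up from beneath its lip until the lip lines up with the marker tab on the left-hand post, and let it rest there. Then press the extraction button on the grey box beside the hood right down and let go. Do not pinch the lip, do not shift the marker, press the button only after the window is set, and leave the other things on the bench where they are.

Things in the scene. Friction and masses are not known exactly. Their poses are not given: they have to be found in the camera images.
- hood: Clear polishing hood fixed on the bench, 370 mm wide (y), 305 deep (x), 300 tall. Origin: centre of its underside; x points away from the robot, into the hood. Its front slopes 50 deg (0.873 rad) back from upright, climbing away from the robot from the top of a solid front sill (90 mm above the bench, 170 mm in front of the origin)
- lip (a point): Centre of the window's lip: black bar along the window's lower edge, 300 mm long (y), 14 mm thick along the slope (7 mm either side of this point), standing out 30 mm square to the pane, whose face is 15 mm behind this point. Axes: z up the slope, y along the bar to the robot's left, x square to the pane, into the hood. The space below the lip, in front of the sill, is free
- mark (a point): Centre of the height marker: black tab on the post at the lip's left (+y) end, 30 mm long (y), 14 mm thick along the slope, standing out like the lip, 175 mm left of the lip's centre; axes as the lip's. Its place up the post varies. The lip is at the marked height when lip and tab form one straight line: both points equally far up the slope
- sash: The clear counterweighted window with its lip, 320 mm wide, 165 mm long. Slides up the hood's slope between two side posts, at most 150 mm, and stays where it is left; pushing it up takes about 2 to 5 N. Origin: middle of its lower edge; axes as the lip's. (sash_c0 is the lip's lower 10 mm with its underside, sash_c1 its upper 4 mm)
- fan_top (a point): Centre of the top of the extraction push button: round, white, 30 mm across, on a fixed grey box 85 x 80 x 50 mm that stands to the left or right of the hood (a rack of screwdrivers, 90 mm wide and about 110 mm tall, stands on the other side). Pressed straight down
- fan (a joint): Travel of the extraction button: 0 up, 0.006 m fully down; a spring returns it; fully down takes 5 N, switches from about 0.004 m
- jar: Small brown jar with black cap, 46 mm across, 75 mm tall. Loose on the bench, to be left alone. Origin: centre of its underside
- lenscase: Black lens case 75 x 50 x 32 mm. Loose on the bench, to be left alone. Origin: centre of its underside
- ruler: Flat white ruler 30 x 160 x 5 mm. Loose on the bench, to be left alone. Origin: centre of its underside
- spectacles: Pair of metal-rimmed spectacles standing on rims and temples, 120 mm wide, 45 mm tall. Loose on the bench, to be left alone
- driver: Small screwdriver, 150 mm long, lying down. Loose on the bench, to be left alone
Mind the look-alikes: they are no part of the job. There is more than one size of the part that bears fan_top; the job needs the smallest.

How it is judged:
By the outcome, as a careful person would: the job done as asked, in the order asked, and still so for the second after the job is handed in, with the robot touching nothing.
It also fails if it takes over 48 s, if anything falls off the work surface, if the arm or the gripper's body presses on something with over 40 N, if the wrist force passes 120 N, or if a joint passes its speed limit or range.

## Robot

A 7-joint arm with a two-finger parallel gripper is mounted at the origin on the work surface. World frame = base frame: x ahead of the robot, y to its left, z up, the work surface at z = 0. Lengths are in m, angles in rad, forces in N, time in s.
With the tool pointing down it reaches from about 0.425 to 0.925 m from the base axis. Payload 6.8 kg.
Tool frame: the origin (TCP) lies between the finger pads; the fingertips stand 14 mm ahead of it and the grasp point (between the pads) lies 5 mm behind it; z points along the fingers, y is the line along which they close (so a half turn about z gives the same grasp; the last joint's range is limited). The gripper opens to 85 mm and grips with 20 to 120 N. Pads are 22 mm wide; open, the fingers measure 114 mm over their backs; the gripper's body (76 mm by 85 mm) begins 54 mm behind the grasp point. The pads swing forward as they close: fully open they stand 13 mm farther back than shut.
Start: joints at [-1.402, 0.477, 0.022, 1.555, -0.011, 1.109, -0.083], TCP at [0.184, 0.649, 0.245] pointing down, gripper open.
Joint ranges: [-2.96, 2.96], [-0.34, 2.1], [-1.41, 1.46], [0.24, 2.44], [-1.37, 4.51], [0.17, 1.92], [-2.96, 2.96]. Speed limits (rad/s): [2.39, 2.39, 3.14, 3.14, 3.14, 3.14, 3.14].

## Interface

Orientations are given as a rotation vector (axis times angle).
In Python, from bench import r, eyes, ticket gives the robot as it stands. The module is installed in compiled form; this text tells all that it offers.
- The arm moves only by the tool arm_command, never from a script. Its argument "plan" is text: rows parted by semicolons, each of 4 numbers parted by spaces: the shift along the tool's x, y, z in m, then the turn about the tool's z in degrees. In form: tx ty tz yaw; .... A call has 1 to 20 rows; each row shifts and turns the commanded pose from where the row before left it, along the tool's axes as they then stand; what a row does not reach is not made up. A row lasts 1/8 s, in which the tool goes at most 62.5 mm and 10.7 degrees, less where a joint would pass 70% of its speed; a pose out of reach is approached as far as the arm can. A call is refused whole if a number of a shift passes 0.0625 or a number of a turn 10.7, either way. A call with a gripper value outside its range is refused whole. "hand" is the closure, from -1 (fully open) to 1 (shut), set as the call begins (left out, the last holds). The fingers move at their own pace and stop on an object; "grip_force" is the grip in N (left out, the last holds). Time passes only in rows, so rows that do not move let the fingers close. It gives the time, the measured TCP pose, the force, the opening and the grip force at its end, in the units of the state.
- r.get_obs(): the state, without advancing time (a new reading comes with each control period).
- eyes.grab_frame(name): name is "scene" or "top" or "wrist"; returns (picture, depth): 400x640x3 uint8, red, green, blue; 400x640 float32, m along the optical axis (not along the pixel's ray), 0 where there is no reading.
- eyes.calibration(name): a dict with "fov_y" (degrees; the focal length in pixels is half the picture's height over the tangent of half this angle, whatever the lens; pixels are square), "cx", "cy" (the principal point, pixels), "k1" (the pictures are not rectified: a ray, as slopes to the right and down, at radius r is drawn at 1 + k1 r^2 times it, then the intrinsics apply), "origin" and "attitude" of the camera in the world; the wrist camera has in their place "tool_from_camera" (4x4, takes a point from camera to tool coordinates, whose origin is the TCP and whose axes are the flange's). Camera axes: x right, y up, looking along -z (the intrinsics and any distortion apply to the point x, -y, -z); pixel columns grow to the right and rows downward; lengths in m; the calibration is good to about 2 mm. A picture is of the moment at which its call begins: read the wrist's pose just before it. calibration takes no time and is no camera call.
- ticket.hand_in(): hands the job in; it is judged then, once.
The state is a dict: "clock": time; "joints": joint angles; "qvel": joint speeds; "tau": joint torques, N m; "tcp_pos": TCP position; "orientation": TCP orientation; "contact_force": force on the tool from outside, world axes, zero at the start; "moment": the same for the moment, N m; "grip_width": finger opening in m; "gripper_force": force on a finger pad.
Only numpy, scipy, OpenCV 4.12 (cv2) and the standard library are available. Lean on these libraries where they do the work, as an engineer would, in place of code of your own. Each camera call takes 0.05 s, during which the arm holds its last target. There are 200 camera calls.

## Working session

There is one attempt and no reset: what is moved stays moved. The work goes in short steps, Python scripts to look and compute and a tool call to move; the robot and the scene stay as the last step left them, time stands still between calls to the robot, and variables do not carry over. Pictures are saved under pics/ and viewed, at most 10 in all, crops included, and the job is handed in when it is done.

Besides the shell and the picture viewer there is one more tool, called after "Emit:" by a JSON object that holds its "api" and its "payload". arm_command: Moves the arm, as the interface text tells. Its arguments: {"type":"object","properties":{"plan":{"type":"string"},"hand":{"type":"number"},"grip_force":{"type":"number"}},"required":["plan"]}

```bash
mkdir -p pics
cat > h.py <<'E'
import numpy as np, cv2
from scipy.spatial.transform import Rotation as R
from bench import r, eyes, ticket
def cam(name,obs=None):
    c=eyes.calibration(name); f=200/np.tan(np.radians(c["fov_y"])/2)
    if "origin" in c:
        a=np.array(c["attitude"],float)
        M=a if a.shape==(3,3) else R.from_rotvec(a).as_matrix()
        o=np.array(c["origin"])
    else:
        T=np.array(c["tool_from_camera"]); Q=R.from_rotvec(obs["orientation"]).as_matrix()
        M=Q@T[:3,:3]; o=Q@T[:3,3]+np.array(obs["tcp_pos"])
    return c,f,M,o
def rays(C,px):
    c,f,M,o=C
    K=np.array([[f,0,c["cx"]],[0,f,c["cy"]],[0,0,1.]])
    u=cv2.undistortPointsIter if 0 else cv2.undistortPoints
    s=u(np.array(px,float).reshape(-1,1,2),K,np.array([c["k1"],0,0,0,0.]))[:,0]
    d=np.c_[s[:,0],-s[:,1],-np.ones(len(s))]
    return d@M.T
def pts(C,px,dep):  # depth along axis
    return C[3]+rays(C,px)*np.array(dep).reshape(-1,1)
def project(C,P):
    c,f,M,o=C; q=(np.atleast_2d(P)-o)@M; s=np.c_[q[:,0]/-q[:,2],-q[:,1]/-q[:,2]]
    s=s*(1+c["k1"]*(s**2).sum(1,keepdims=True)); return s*f+[c["cx"],c["cy"]]
E
python3 - <<'E'
from h import *
o=r.get_obs();print(o)
for n in ["scene","top"]:
    im,d=eyes.grab_frame(n); cv2.imwrite(f"pics/{n}.png",im[:,:,::-1]); np.savez(f"{n}.npz",im=im,d=d); print(eyes.calibration(n))
print(eyes.calibration("wrist"))
E
```

```text
{'clock': 0.0, 'joints': array([-1.40210798,  0.47781706,  0.02235678,  1.5564402 , -0.01149452,
        1.10928307, -0.08311075]), 'qvel': array([-1.60790910e-04, -1.26284233e-03, -9.37128776e-05,  2.07338521e-04,
       -7.07249016e-05,  4.67365345e-04, -4.64453124e-04]), 'tau': array([ 2.91954648e-04, -5.96456945e+01,  1.60828941e+00, -2.81185806e+01,
        1.25150554e-02,  9.38710989e-03, -1.94174277e-05]), 'tcp_pos': array([0.18432692, 0.6487664 , 0.24431939]), 'orientation': array([-4.33379845e-01, -3.11145139e+00,  2.85296141e-03]), 'contact_force': array([0.1124358 , 0.20342441, 1.33696582]), 'moment': array([-0.01457183,  0.00854066, -0.03878895]), 'gripper_force': 0.0, 'grip_width': 0.08521313812235001}
{'fov_y': 43.0158740906829, 'cx': 313.01185081995476, 'cy': 204.0171351016284, 'k1': -0.027190628087923076, 'origin': array([1.10533964, 0.83361741, 0.91681416]), 'attitude': array([0.32322757, 1.16179147, 2.32996768])}
{'fov_y': 43.263843351479, 'cx': 320.6180476513765, 'cy': 201.71681358084516, 'k1': -0.056715306375178985, 'origin': array([ 0.27044683, -0.03779723,  1.49788495]), 'attitude': array([ 0.16208685, -0.1299947 , -1.59448592])}
{'fov_y': 68.11821155972937, 'cx': 321.75912049475824, 'cy': 200.47810225037932, 'k1': -0.04676024064262877, 'tool_from_camera': array([[-1.49945768e-04,  9.62397141e-01,  2.71646313e-01,
         6.84277167e-02],
       [ 9.99999861e-01,  6.98209976e-06,  5.27252487e-04,
        -1.40841352e-04],
       [ 5.05529625e-04,  2.71646355e-01, -9.62397009e-01,
        -1.27272509e-01],
       [ 0.00000000e+00,  0.00000000e+00,  0.00000000e+00,
         1.00000000e+00]])}
```

View pics/scene.png

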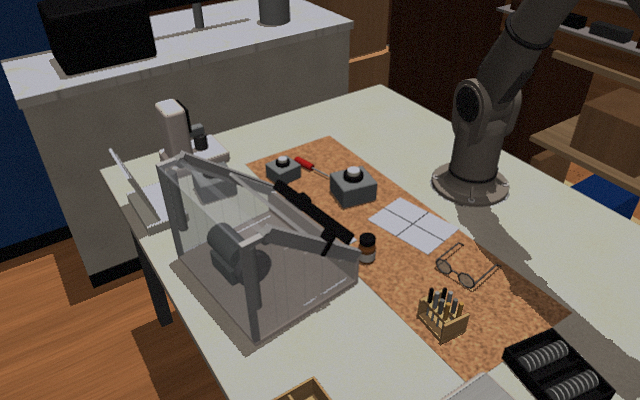

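View pics/top.png

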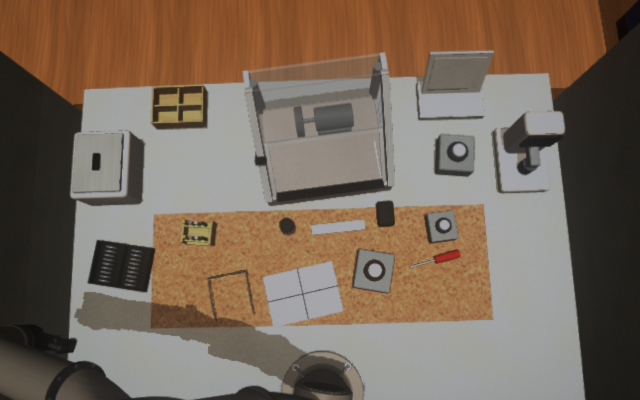

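The top view shows the hood at about (320,130), with the lip at (330,187) and the marker tab at (260,160). There are three button boxes: A at (441,226), B at (455,152) and C at (375,272). A is about 29 px (85 mm) wide and the smallest, and it stands beside the hood opposite the screwdriver rack at (197,232). B and C are about 38 px, so A is the one meant. I'll confirm that in a crop and measure.

Run:
```python
from h import *
t=np.load("top.npz");s=np.load("scene.npz")
z=lambda im,x0,y0,w,h,k:cv2.resize(im[y0:y0+h,x0:x0+w],None,fx=k,fy=k,interpolation=cv2.INTER_CUBIC)
a=z(t['im'],240,140,160,70,5); b=z(s['im'],260,170,110,90,4); c=z(t['im'],340,130,150,170,2)
W=np.zeros((350+250,800,3),np.uint8); W[:350]=a; b=cv2.resize(b,(305,250)); W[350:,:305]=b; c=cv2.resize(c,(220,250)); W[350:,310:530]=c
cv2.imwrite("pics/crops.png",W[:,:,::-1])
C=cam("top")
for n,(u,v) in dict(A=(441,226),B=(455,152),C=(375,272)).items():
    im=t['im'][v-28:v+29,u-28:u+29].astype(int); d=t['d'][v-28:v+29,u-28:u+29]
    yy,xx=np.mgrid[v-28:v+29,u-28:u+29]
    P=pts(C,np.c_[xx.ravel(),yy.ravel()],d.ravel())
    w=(im.min(2)>150).ravel()&(P[:,2]>.03)&(np.ptp(im,axis=2).ravel()<25)
    bx=(P[:,2]>.03)&(np.hypot(xx.ravel()-u,yy.ravel()-v)<28)
    print(n,"button med",np.median(P[w],0).round(4) if w.any() else None,w.sum(),"zmax",P[bx,2].max().round(3),"box ext",np.ptp(P[bx],axis=0).round(3), "top z hist",np.percentile(P[bx,2],[30,50,90]).round(3))
for n,D in (("top",t),("scene",s)):
    C=cam(n); yy,xx=np.mgrid[0:400,0:640]; P=pts(C,np.c_[xx.ravel(),yy.ravel()],D['d'].ravel())
    m=(D['im'].max(2)<45).ravel()&(D['d'].ravel()>0)&(P[:,2]>.07)&(P[:,2]<.35)&(P[:,0]>.4)&(P[:,0]<1)&(abs(P[:,1])<.3)
    k,L,S,ce=cv2.connectedComponentsWithStats(m.reshape(400,640).astype(np.uint8))
    for i in range(1,k):
        if S[i,4]>25: q=P[L.ravel()==i]; print(n,S[i],"mean",q.mean(0).round(4),"min",q.min(0).round(3),"max",q.max(0).round(3))
```

```text
A button med [ 0.4605 -0.3619  0.0715] 60 zmax 1.498 box ext [0.237 0.368 1.468] top z hist [0.049 0.051 0.068]
B button med [ 0.6745 -0.4153  0.0943] 98 zmax 1.498 box ext [0.464 0.436 1.468] top z hist [0.063 0.066 0.087]
C button med [ 0.3379 -0.1569  0.096 ] 119 zmax 1.498 box ext [0.129 0.178 1.464] top z hist [0.066 0.068 0.092]
top [256 157  10   7  47] mean [0.6298 0.1416 0.206 ] min [0.622 0.129 0.199] max [0.64  0.154 0.214]
top [278 180 105  21 802] mean [ 0.5596 -0.0412  0.1286] min [ 0.535 -0.185  0.113] max [0.586 0.105 0.14 ]
scene [ 273  180   81   76 1293] mean [0.5798 0.0034 0.1357] min [ 0.538 -0.204  0.102] max [0.664 0.164 0.211]
scene [360 233  15  12 140] mean [0.4795 0.0902 0.0741] min [0.459 0.071 0.07 ] max [0.5   0.109 0.081]
```

View pics/crops.png

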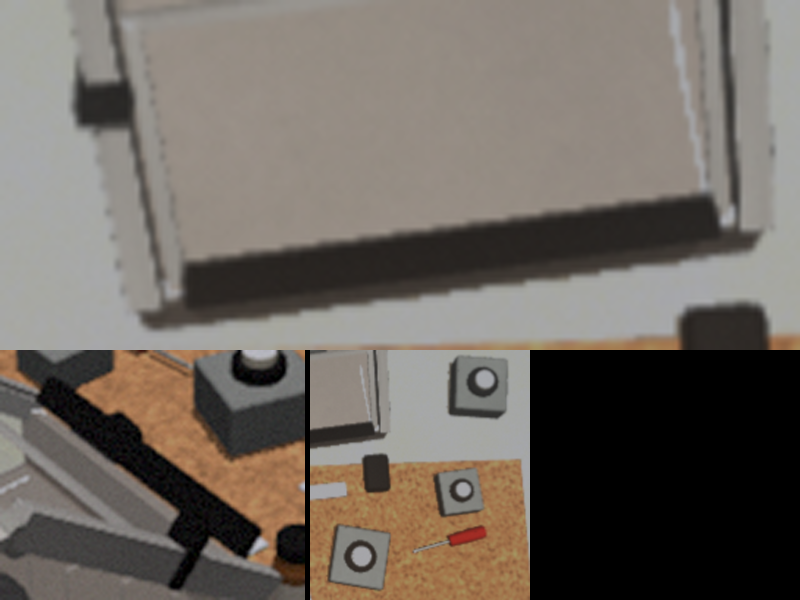

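Box A at (441,226) is confirmed: it is clearly smaller than B and C. In the crop the lip runs from (185,285) to (715,215) and the tab is at (104,103), higher up the slope. Next I'll get the hood yaw, the slope coordinates and the tool moves.

```bash
cat >> h.py <<'E'
def lipmark(im,d,C,yaw=None):
    yy,xx=np.mgrid[0:400,0:640]; P=pts(C,np.c_[xx.ravel(),yy.ravel()],d.ravel())
    m=(im.max(2)<60).ravel()&(d.ravel()>0)&(P[:,2]>.1)&(P[:,2]<.35)&(P[:,0]>.5)&(P[:,0]<.9)&(abs(P[:,1])<.3)
    k,L,S,ce=cv2.connectedComponentsWithStats(m.reshape(400,640).astype(np.uint8))
    Q=[(S[i],P[L.ravel()==i]) for i in range(1,k) if S[i,4]>25]
    return Q
def axes(yaw):
    a=np.radians(50); f=np.array([np.cos(yaw),np.sin(yaw),0]); l=np.array([-np.sin(yaw),np.cos(yaw),0]); z=np.array([0,0,1.])
    return l, np.sin(a)*f+np.cos(a)*z, -np.cos(a)*f+np.sin(a)*z   # left, up-slope, outward
E
python3 - <<'E'
from h import *
t=np.load("top.npz");C=cam("top")
Q=sorted([q for q in lipmark(t['im'],t['d'],C)],key=lambda q:-len(q[1]))
for q in Q: print(q[0],q[1].mean(0).round(4))
L=Q[0][1]; M=[q[1] for q in Q if q[1][:,1].mean()>.1][0]
p=np.polyfit(L[:,1],L[:,0],1); yaw=-np.arctan(p[0]); print("yaw deg",np.degrees(yaw))
l,u,n=axes(yaw)
for nm,X in (("lip",L),("mark",M)):
    for k,a in (("l",l),("s",u),("n",n)): print(nm,k,np.percentile(X@a,[0,5,50,95,100]).round(4),(X@a).mean().round(4))
o=r.get_obs();Q=R.from_rotvec(o["orientation"]).as_matrix();print(Q.round(3))
# depth check on workbench
print(pts(C,[[140,260],[560,300]],[t['d'][260,140],t['d'][300,560]]).round(4))
E
```

```text
[277 180 107  22 917] [ 0.56   -0.0394  0.1277]
[256 156  10   9  75] [0.6297 0.1423 0.2041]
yaw deg 5.889182882197549
lip l [-0.2454 -0.2287 -0.0967  0.0366  0.0523] -0.0966
lip s [0.4927 0.4968 0.5074 0.5112 0.5131] 0.5058
lip n [-0.2805 -0.274  -0.2547 -0.2485 -0.2451] -0.2576
mark l [0.0643 0.0651 0.077  0.0887 0.0899] 0.0769
mark s [0.6014 0.6153 0.6238 0.6278 0.6296] 0.6222
mark n [-0.2786 -0.2703 -0.2533 -0.2485 -0.2468] -0.2557
[[-0.962  0.273 -0.   ]
 [ 0.273  0.962 -0.002]
 [-0.    -0.002 -1.   ]]
[[ 0.3878  0.5255  0.0293]
 [ 0.2373 -0.7019  0.0047]]
```

Emit:
{"api": "arm_command", "payload": {"plan": "0 0 0 -7.2; 0 0 0 -7.2; 0 0 0 -7.2; -0.035 -0.045 0 0; -0.035 -0.045 0 0; -0.035 -0.045 0 0; -0.035 -0.045 0 0; -0.035 -0.045 0 0; -0.035 -0.045 0 0; -0.004 -0.0567 0 0; -0.004 -0.0567 0 0; -0.004 -0.0567 0 0; -0.004 -0.0567 0 0; -0.004 -0.0567 0 0; -0.004 -0.0567 0 0; -0.004 -0.0567 0 0; -0.004 -0.0567 0 0; 0 0 0 0", "hand": 1, "grip_force": 20}}

```text
clock: 2.35
tcp_pos: [0.4974, -0.0516, 0.2453]
orientation: [0.144, -3.138, 0.003]
contact_force: [-0.4, 0.2, -1.3]
grip_width: -0.0003
gripper_force: 0.0
```

Emit:
{"api": "arm_command", "payload": {"plan": "0 0 0.04 0; 0 0 0.04 0; 0 0 0.036 0; 0 0 0 0; 0 0 0 0"}}

```text
clock: 2.98
tcp_pos: [0.4982, -0.046, 0.1303]
orientation: [-0.158, 3.137, 0.0]
contact_force: [0.2, -0.0, 0.0]
grip_width: 0.0002
gripper_force: 0.0
```

Run:
```python
from h import *
o=r.get_obs(); print(o["tcp_pos"],o["contact_force"])
im,d=eyes.grab_frame("wrist"); cv2.imwrite("pics/w1.png",im[:,:,::-1]); np.savez("w1.npz",im=im,d=d)
```

```text
[ 0.49824966 -0.04600007  0.13026932] [ 0.21322158 -0.00423618  0.02071483]
```

View pics/w1.png

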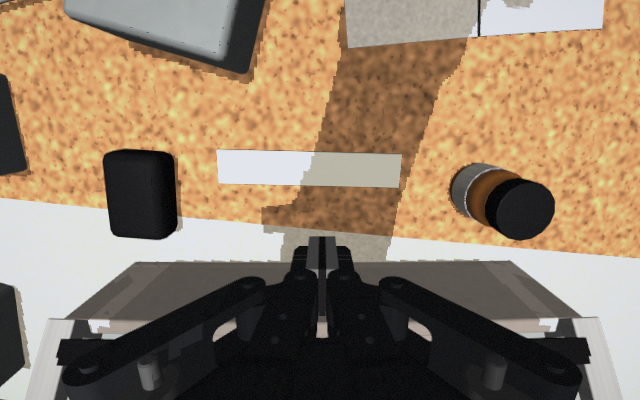

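The wrist view shows the shut fingertips at (322,245), clear of the jar (505,205), lens case (140,195) and ruler (310,168). The lip lies ahead, behind the gripper body. Closing in on it now.

Emit:
{"api": "arm_command", "payload": {"plan": "-0.015 0 0 0; -0.015 0 0 0; -0.004 0 0 0; -0.002 0 0 0; -0.002 0 0 0; -0.002 0 0 0; 0 0 0 0"}}

```text
clock: 3.9
tcp_pos: [0.5372, -0.0425, 0.1292]
orientation: [0.157, -3.137, -0.0]
contact_force: [0.0, 0.2, 0.1]
grip_width: 0.0001
gripper_force: 0.0
```

Emit:
{"api": "arm_command", "payload": {"plan": "-0.002 0 0 0; -0.002 0 0 0; -0.002 0 0 0; -0.002 0 0 0; 0 0 0 0"}}

```text
clock: 4.53
tcp_pos: [0.5411, -0.0423, 0.1286]
orientation: [0.155, -3.129, -0.001]
contact_force: [-13.8, -0.8, 10.8]
grip_width: 0.0002
gripper_force: 6.5
```

```bash
cat > m.py <<'E'
from h import *
import sys
n=sys.argv[1]
o=r.get_obs(); print(np.round(o["tcp_pos"],4),np.round(o["contact_force"],2))
im,d=eyes.grab_frame("scene"); cv2.imwrite(f"pics/s{n}.png",im[:,:,::-1]); np.savez(f"s{n}.npz",im=im,d=d)
im,d=eyes.grab_frame("top"); cv2.imwrite(f"pics/t{n}.png",im[:,:,::-1]); np.savez(f"t{n}.npz",im=im,d=d)
l,u,nv=axes(np.radians(5.89)); C=cam("top")
yy,xx=np.mgrid[0:400,0:640]; P=pts(C,np.c_[xx.ravel(),yy.ravel()],d.ravel())
m=(im.max(2)<60).ravel()&(d.ravel()>0)
A=np.c_[P@l,P@u,P@nv]
for nm,a,b in (("left",-.01,.046),("right",-.238,-.18),("mark",.066,.088)):
    k=m&(A[:,0]>a)&(A[:,0]<b)&(abs(A[:,2]+.258)<.018)
    print(nm,k.sum(),np.percentile(A[k,1],[5,25,50,75,95]).round(4),A[k,1].mean().round(4)) if k.any() else print(nm,0)
E
python3 m.py 1
```

```text
[ 0.5411 -0.0423  0.1286] [-13.83  -0.75  10.84]
left 279 [0.4034 0.4188 0.5036 0.5118 0.5145] 0.4718
right 197 [0.3674 0.5039 0.5098 0.5131 0.515 ] 0.4939
mark 59 [0.6146 0.6192 0.6234 0.6272 0.6279] 0.6227
```

Emit:
{"api": "arm_command", "payload": {"plan": "0 0 -0.003 0; -0.004 0 -0.0034 0; -0.004 0 -0.0034 0; -0.004 0 -0.0034 0; -0.004 0 -0.0034 0; 0 0 0 0"}}

```text
clock: 5.38
tcp_pos: [0.5607, -0.0402, 0.1461]
orientation: [0.157, -3.136, -0.0]
contact_force: [-5.0, -0.1, 5.1]
grip_width: -0.0001
gripper_force: 3.0
```

```bash
python3 m.py 2
python3 - <<'E'
import cv2,numpy as np
a=cv2.imread('pics/s2.png')[150:290,230:400]; b=cv2.imread('pics/t2.png')[130:220,230:410]
a=cv2.resize(a,(680,560)); cv2.imwrite('pics/v2.png',a)
E
```

```text
[ 0.5607 -0.0402  0.1461] [-4.99 -0.06  5.08]
left 273 [0.4031 0.4188 0.5308 0.5387 0.5407] 0.4876
right 195 [0.3668 0.5302 0.5368 0.539  0.5414] 0.514
mark 58 [0.6148 0.6185 0.6245 0.6268 0.6278] 0.6229
```

View pics/v2.png

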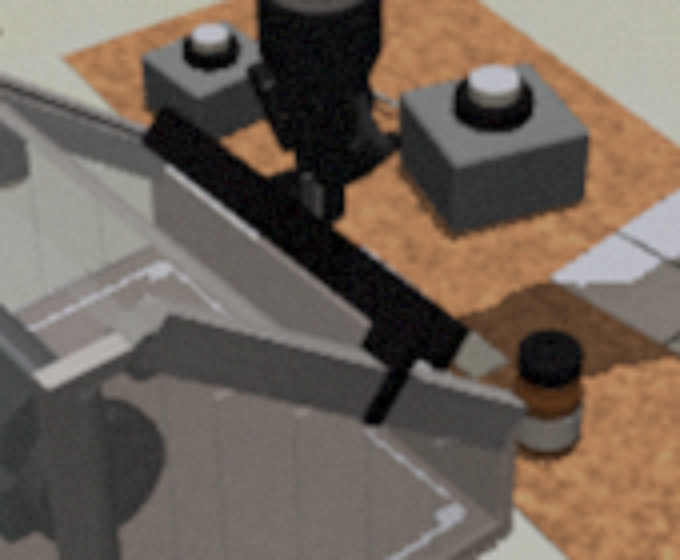

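The crop shows the window rising with the fingertips at (320,195) under the lip; the tab at (400,370) is still farther up. About 87 mm remain.

Emit:
{"api": "arm_command", "payload": {"plan": "-0.0046 0 -0.0038 0; -0.0046 0 -0.0038 0; -0.0046 0 -0.0038 0; -0.0046 0 -0.0039 0; -0.0046 0 -0.0039 0; -0.0046 0 -0.0039 0; -0.0046 0 -0.0039 0; -0.0046 0 -0.0039 0; -0.0046 0 -0.0039 0; -0.0046 0 -0.0039 0; -0.0046 0 -0.0039 0; -0.0046 0 -0.0039 0; 0 0 0 0; 0 0 0 0"}}

```text
clock: 7.22
tcp_pos: [0.6159, -0.0345, 0.1927]
orientation: [0.157, -3.136, -0.0]
contact_force: [-5.4, 0.4, 3.2]
grip_width: -0.0001
gripper_force: 2.7
```

```bash
python3 m.py 3
```

```text
[ 0.6159 -0.0345  0.1927] [-5.41  0.38  3.22]
left 230 [0.4107 0.4269 0.6059 0.6112 0.6128] 0.5545
right 198 [0.3671 0.6019 0.6086 0.6115 0.6136] 0.5748
mark 58 [0.6139 0.6181 0.6246 0.6264 0.6278] 0.6224
```

Emit:
{"api": "arm_command", "payload": {"plan": "-0.0038 0 -0.0032 0; -0.0038 0 -0.0032 0; 0 0 0 0; 0 0 0 0"}}

```text
clock: 7.82
tcp_pos: [0.6233, -0.0337, 0.199]
orientation: [0.157, -3.136, -0.0]
contact_force: [-5.6, 0.3, 2.1]
grip_width: -0.0003
gripper_force: 2.8
```

```bash
cat > m2.py <<'E'
from h import *
import sys
n=sys.argv[1]; o=r.get_obs(); print(np.round(o["tcp_pos"],4),np.round(o["contact_force"],2))
l,u,nv=axes(np.radians(5.89)); yy,xx=np.mgrid[0:400,0:640]
for c in ("top","scene"):
    ims=[];ds=[]
    for i in range(4): im,d=eyes.grab_frame(c); ims.append(im.astype(float)); ds.append(d)
    im=np.mean(ims,0); d=np.median(ds,0); cv2.imwrite(f"pics/{c}_m{n}.png",im[:,:,::-1])
    P=pts(cam(c),np.c_[xx.ravel(),yy.ravel()],d.ravel()); A=np.c_[P@l,P@u,P@nv]
    m=(im.max(2)<60).ravel()&(d.ravel()>0)&(A[:,1]>.58)&(A[:,1]<.66)&(abs(A[:,2]+.263)<.02)
    res=[]
    for a,b in ((-.23,-.19),(-.19,-.15),(-.04,0),(0,.045),(.066,.088)):
        k=m&(A[:,0]>a)&(A[:,0]<b); s=A[k,1]; kk=k&(A[:,2]>-.254)
        print(c,(a,b),k.sum(),np.percentile(s,[3,10,50,90,97]).round(4),"mean",s.mean().round(4),"outer face mean",A[kk,1].mean().round(4),kk.sum()) if k.any() else None
    # image-space: edges along s at the outer-face plane n=-.248: sample brightness down s, subpixel 50% crossings
    g=im.mean(2).astype(np.float32); C=cam(c)
    S=np.arange(.575,.665,.0005)
    for lv in (-.22,-.2,-.17,-.03,0,.03,.07,.077,.084):
        q=project(C,lv*l+S[:,None]*u-.248*nv).astype(np.float32)
        v=cv2.remap(g,q[:,:1].copy(),q[:,1:].copy(),cv2.INTER_LINEAR)[:,0]; dk=v<70
        i=np.flatnonzero(dk); print("  l",lv,"dark",(S[i[0]].round(4),S[i[-1]].round(4)) if len(i) else None,end=";")
    print()
E
python3 m2.py 4
```

```text
[ 0.6233 -0.0337  0.199 ] [-5.6   0.3   2.09]
top (-0.23, -0.19) 121 [0.6097 0.6118 0.6195 0.6224 0.6228] mean 0.6182 outer face mean 0.6158 65
top (-0.19, -0.15) 78 [0.6097 0.6111 0.6197 0.6225 0.6229] mean 0.6181 outer face mean 0.6158 38
top (-0.04, 0) 72 [0.6096 0.6118 0.6198 0.6223 0.6226] mean 0.6181 outer face mean 0.6155 39
top (0, 0.045) 136 [0.6093 0.611  0.6196 0.6219 0.6225] mean 0.6178 outer face mean 0.6154 76
top (0.066, 0.088) 61 [0.6116 0.6152 0.6234 0.6275 0.6281] mean 0.6222 outer face mean 0.6212 43
  l -0.22 dark (np.float64(0.61), np.float64(0.6345));  l -0.2 dark (np.float64(0.61), np.float64(0.6345));  l -0.17 dark (np.float64(0.61), np.float64(0.634));  l -0.03 dark (np.float64(0.604), np.float64(0.636));  l 0 dark (np.float64(0.61), np.float64(0.634));  l 0.03 dark (np.float64(0.6105), np.float64(0.6335));  l 0.07 dark (np.float64(0.6135), np.float64(0.6365));  l 0.077 dark (np.float64(0.6145), np.float64(0.6365));  l 0.084 dark (np.float64(0.6155), np.float64(0.6375));
scene (-0.23, -0.19) 135 [0.6168 0.6198 0.622  0.6232 0.6234] mean 0.6216 outer face mean
[... 300 characters left out ...]

scene (0.066, 0.088) 98 [0.6227 0.6252 0.6265 0.6277 0.6282] mean 0.6264 outer face mean 0.6242 12
  l -0.22 dark (np.float64(0.575), np.float64(0.6405));  l -0.2 dark (np.float64(0.575), np.float64(0.6635));  l -0.17 dark (np.float64(0.575), np.float64(0.665));  l -0.03 dark (np.float64(0.597), np.float64(0.665));  l 0 dark (np.float64(0.6295), np.float64(0.665));  l 0.03 dark (np.float64(0.632), np.float64(0.665));  l 0.07 dark (np.float64(0.633), np.float64(0.665));  l 0.077 dark (np.float64(0.64), np.float64(0.665));  l 0.084 dark (np.float64(0.6395), np.float64(0.665));[ WARN:0@1.851] global loadsave.cpp:1063 imwrite_ Unsupported depth image for selected encoder is fallbacked to CV_8U.
```

Emit:
{"api": "arm_command", "payload": {"plan": "-0.0034 0 -0.0029 0; 0 0 0 0; 0 0 0 0"}}

```text
clock: 8.6
tcp_pos: [0.6265, -0.0334, 0.2018]
orientation: [0.157, -3.136, -0.0]
contact_force: [-5.9, 0.5, 2.4]
grip_width: -0.0003
gripper_force: 2.8
```

```bash
python3 m2.py 5 2>/dev/null | grep -v "  l -0.22 dark (np.float64(0.575)"
python3 - <<'E'
import cv2,numpy as np
a=cv2.resize(cv2.imread('pics/scene_m5.png')[120:260,190:400],(600,400),interpolation=cv2.INTER_CUBIC); b=cv2.resize(cv2.imread('pics/top_m5.png')[130:190,240:400],None,fx=3.75,fy=3.3,interpolation=cv2.INTER_CUBIC)
cv2.imwrite('pics/v5.png',np.vstack([a,b]))
E
```

```text
[ 0.6265 -0.0334  0.2018] [-5.94  0.54  2.36]
top (-0.23, -0.19) 120 [0.6137 0.6156 0.624  0.6267 0.6271] mean 0.6224 outer face mean 0.6196 65
top (-0.19, -0.15) 78 [0.6138 0.6161 0.6242 0.6266 0.6271] mean 0.6228 outer face mean 0.6199 45
top (-0.04, 0) 72 [0.6138 0.6158 0.6245 0.6265 0.6268] mean 0.6227 outer face mean 0.6197 36
top (0, 0.045) 133 [0.6141 0.6153 0.6235 0.6265 0.627 ] mean 0.6222 outer face mean 0.6201 78
top (0.066, 0.088) 60 [0.6108 0.6155 0.6233 0.6276 0.6278] mean 0.6222 outer face mean 0.6211 41
  l -0.22 dark (np.float64(0.614), np.float64(0.6385));  l -0.2 dark (np.float64(0.614), np.float64(0.638));  l -0.17 dark (np.float64(0.6145), np.float64(0.639));  l -0.03 dark (np.float64(0.609), np.float64(0.64));  l 0 dark (np.float64(0.6145), np.float64(0.638));  l 0.03 dark (np.float64(0.6145), np.float64(0.6385));  l 0.07 dark (np.float64(0.6135), np.float64(0.6365));  l 0.077 dark (np.float64(0.6145), np.float64(0.6365));  l 0.084 dark (np.float64(0.6155), np.float64(0.6375));
scene (-0.23, -0.19) 133 [0.6212 0.6238 0.6263 0.6274 0.6279] mean 0.6259 outer face mean 0.6212 6
scene (-0.19, -0.15) 148 [0.6208 0.623  0.6259 0.6272 0.628 ] mean 0.6255 outer face mean 0.6208 13
scene (-0.04, 0) 186 [0.6195 0.6222 0.6256 0.6271 0.6277] mean 0.6251 outer face mean 0.6196 19
scene (0, 0.045) 213 [0.6208 0.6235 0.6256 0.627  0.6276] mean 0.6254 outer face mean 0.6209 18
scene (0.066, 0.088) 97 [0.6237 0.6252 0.6266 0.6278 0.6283] mean 0.6265 outer face mean 0.625 13
```

View pics/v5.png

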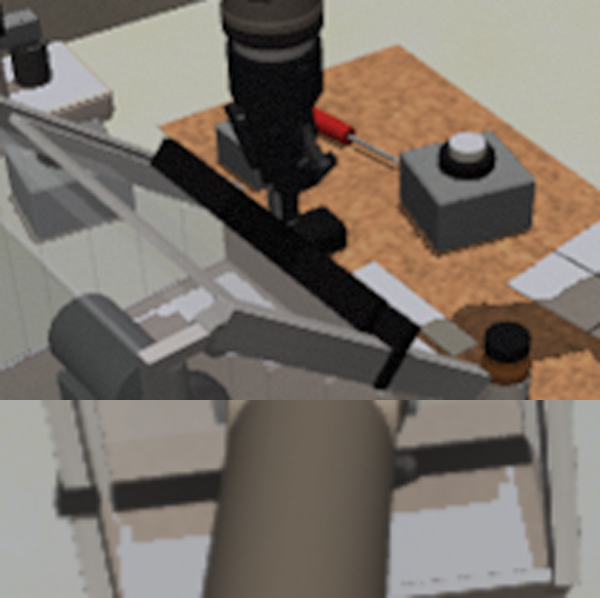

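The lip and tab now form one straight line in both views, to within about 1 mm: the scene crop runs (160,150) to (400,345), and in the top crop the tab at (75,498) continues the lip. Now I'll back off and go above the button.

Emit:
{"api": "arm_command", "payload": {"plan": "0.004 0 0 0; 0.01 0 0 0; 0.03 0 0 0; 0.04 0 -0.01 0; 0.04 0 -0.01 0; 0.02 -0.05 0 0; 0.02 -0.055 0 0; 0.02 -0.055 0 0; 0.01 -0.05 0.01 0; 0.005 -0.05 0.01 0; 0 -0.05 0.02 0; 0 0 0.03 0; 0 0 0 0; 0 0 0 0"}}

```text
clock: 10.75
tcp_pos: [0.4607, -0.3614, 0.1527]
orientation: [-0.159, 3.136, -0.0]
contact_force: [0.3, -0.1, 0.5]
grip_width: -0.0001
gripper_force: 0.0
```

```bash
python3 m2.py 6 2>/dev/null | grep -v "  l "
python3 - <<'E'
from h import *
o=r.get_obs(); im,d=eyes.grab_frame("wrist"); C=cam("wrist",o)
yy,xx=np.mgrid[0:400,0:640]; P=pts(C,np.c_[xx.ravel(),yy.ravel()],d.ravel())
w=(im.min(2)>140).ravel()&(P[:,2]>.055)&(P[:,2]<.1)&(np.hypot(P[:,0]-.46,P[:,1]+.362)<.05)
print(w.sum(), P[w].mean(0) if w.any() else None)
im,d=eyes.grab_frame("scene"); C=cam("scene"); P=pts(C,np.c_[xx.ravel(),yy.ravel()],d.ravel())
w=(im.min(2)>140).ravel()&(P[:,2]>.066)&(P[:,2]<.1)&(np.hypot(P[:,0]-.46,P[:,1]+.362)<.05)
print(w.sum(), P[w].mean(0) if w.any() else None, o["tcp_pos"])
E
```

```text
[ 0.4607 -0.3614  0.1527] [ 0.26 -0.1   0.47]
top (-0.23, -0.19) 117 [0.6146 0.6158 0.624  0.6265 0.6272] mean 0.6224 outer face mean 0.6194 59
top (-0.19, -0.15) 119 [0.6141 0.6156 0.624  0.6267 0.6271] mean 0.6224 outer face mean 0.6195 61
top (-0.04, 0) 118 [0.6137 0.6157 0.6232 0.6266 0.627 ] mean 0.6222 outer face mean 0.6196 65
top (0, 0.045) 129 [0.614  0.6156 0.6227 0.6263 0.6268] mean 0.6221 outer face mean 0.6192 64
top (0.066, 0.088) 57 [0.6144 0.6161 0.6242 0.6278 0.6282] mean 0.6228 outer face mean 0.6212 40
scene (-0.23, -0.19) 139 [0.6195 0.6231 0.6258 0.6274 0.628 ] mean 0.6255 outer face mean 0.62 11
scene (-0.19, -0.15) 148 [0.6194 0.6227 0.6259 0.6273 0.628 ] mean 0.6254 outer face mean 0.6199 14
scene (-0.04, 0) 183 [0.6184 0.622  0.6256 0.6269 0.6274] mean 0.6251 outer face mean 0.6193 18
scene (0, 0.045) 218 [0.6205 0.623  0.6257 0.6267 0.6273] mean 0.6252 outer face mean 0.6211 20
scene (0.066, 0.088) 99 [0.6219 0.6256 0.6268 0.628  0.6286] mean 0.6265 outer face mean 0.6244 12
962 [ 0.46180361 -0.36230981  0.07069734]
0 None [ 0.46044266 -0.36168311  0.1521705 ]
```

The window stayed put, about 1 mm from the tab. The fingertips are over the button centre, so I'll press.

Emit:
{"api": "arm_command", "payload": {"plan": "0 0 0.04 0; 0 0 0.022 0; 0 0 0.004 0; 0 0 0.003 0; 0 0 0.002 0; 0 0 0.002 0; 0 0 0.002 0; 0 0 0 0"}}

```text
clock: 12.25
tcp_pos: [0.4603, -0.3621, 0.0797]
orientation: [-0.156, 3.136, 0.001]
contact_force: [-8.3, 7.6, 27.5]
grip_width: 0.0001
gripper_force: 14.1
```

It bottomed out: 27 N against a 5 N spring, about 5–6 mm down. Releasing.

Emit:
{"api": "arm_command", "payload": {"plan": "0 0 -0.004 0; 0 0 -0.01 0; 0 0 -0.04 0; 0 0 -0.05 0; 0 0 -0.03 0; 0 0 0 0; 0 0 0 0"}}

```text
clock: 13.12
tcp_pos: [0.4601, -0.3615, 0.2103]
orientation: [0.158, -3.138, -0.0]
contact_force: [-0.7, 0.6, 0.1]
grip_width: -0.0001
gripper_force: 0.0
```

```bash
python3 m2.py 7 2>/dev/null | grep "0, 0.045\|0.066"
python3 - <<'E'
from h import *
o=r.get_obs(); im,d=eyes.grab_frame("wrist"); C=cam("wrist",o)
yy,xx=np.mgrid[0:400,0:640]; P=pts(C,np.c_[xx.ravel(),yy.ravel()],d.ravel())
w=(im.min(2)>140).ravel()&(P[:,2]>.055)&(P[:,2]<.1)&(np.hypot(P[:,0]-.46,P[:,1]+.362)<.05)
print(w.sum(), P[w].mean(0), o["contact_force"], o["tcp_pos"])
E
```

```text
top (0, 0.045) 129 [0.6148 0.6159 0.6231 0.6263 0.6267] mean 0.6222 outer face mean 0.6193 65
top (0.066, 0.088) 58 [0.6145 0.6159 0.6235 0.6274 0.6278] mean 0.6226 outer face mean 0.6208 37
scene (0, 0.045) 218 [0.6207 0.6227 0.6257 0.627  0.6275] mean 0.6253 outer face mean 0.6207 18
scene (0.066, 0.088) 96 [0.6208 0.6254 0.6267 0.6277 0.628 ] mean 0.6262 outer face mean 0.6245 13
579 [ 0.46105688 -0.36290035  0.07063042] [-0.44248886  0.03661877  0.11992699] [ 0.45996724 -0.36173343  0.21020828]
```

View pics/top_m7.png

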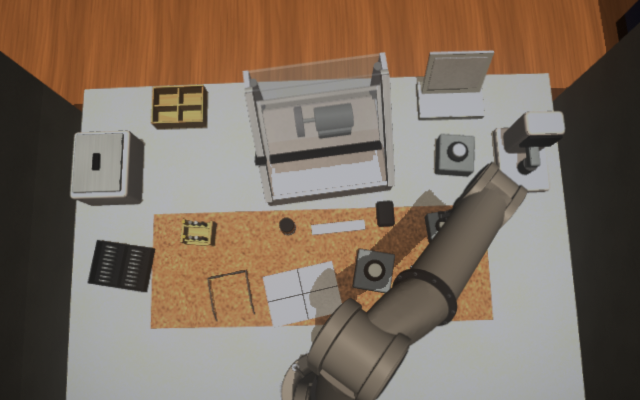

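The top view shows the lip in line with the tab from (260,160) to (382,150). The jar (287,226), ruler (338,227) and lens case (385,213) have not moved, the button is back up, and the arm is clear.

```bash
python3 -c "
from bench import ticket
print(ticket.hand_in())"
```

```text
the job is handed in; nothing more can be done
None
```

I pushed the window up until its lip was within about 1 mm of the marker tab, then pressed the extraction button fully down and released it, and handed the job in after about 13 s with the jar, ruler and lens case where they were.

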